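Lock the instrument box shut: line up the slotted disc and push the bar through

ROBOT

A 6-joint arm with a two-finger parallel gripper is mounted at the origin on a cart in front of the work surface, level with it; the furniture and walls round the work are solid. World frame = base frame: x ahead of the robot, y to its left, z up, the work surface at z = 0. Lengths are in m, angles in rad, forces in N, time in s.
With the tool pointing down it reaches from about 0.375 to 0.975 m from the base axis. Payload 3.8 kg.
Tool frame: the origin (TCP) lies midway between the tips of the shut fingers; the grasp point (between the pads) lies 19 mm behind it; z points along the fingers, y is the line along which they close (so a half turn about z gives the same grasp; the last joint's range is limited). The gripper opens to 88 mm and grips with 3 to 60 N. Pads are 18 mm wide; open, the fingers measure 123 mm over their backs; the gripper's body (75 mm by 187 mm) begins 45 mm behind the grasp point.
Start: joints at [-1.211, 0.264, 1.604, -0, 1.274, -0.037], TCP at [0.261, -0.623, 0.208] pointing down, gripper open.
Joint ranges: [-2.63, 2.63], [-0.94, 2.18], [0.31, 2.57], [-1.31, 4.45], [0, 2.66], [-2.55, 2.55]. Speed limits (rad/s): [2.57, 2.57, 3.14, 3.14, 3.14, 3.14].

INTERFACE

Orientations are given as a rotation vector (axis times angle).
In Python, from cell import manip, inverse_kinematics, cams, order gives the robot as it stands. Calls block until the motion is done:
- manip.move_pose(position, orientation): joint-space move of the TCP to a pose.
- manip.move_linear(position, rate=0.15, rot=None): straight line of the TCP; rot=None keeps the orientation; rate is the mean speed in m/s.
- manip.set_joints(angles): joint-space move.
- manip.set_gripper(opening, force=None): finger opening in m; force is the grip in N (None keeps the last); returns when the fingers have stopped.
- manip.dwell(seconds).
- inverse_kinematics(position, orientation): joint angles nearest the present ones, or None.
- manip.state(): the state.
- cams.capture(name): name is "side" or "top"; returns a dict with "image" (420x560x3 uint8, blue, green, red), "z_map" (420x560 float32, m along the optical axis (not along the pixel's ray), 0 where there is no reading), "intrinsics" (3x3 intrinsics, pixels), "position" and "orientation" of the camera in the world. Camera axes: x right, y down, z forward; pixel columns grow to the right and rows downward; lengths in m; the calibration is good to about 2 mm. A picture is of the moment at which its call begins.
A pose or a line that the arm cannot do raises manip.IKError and nothing moves.
- order.close_job(): hands the job in; it is judged then, once.
The state is a dict: "clock": time; "joint_pos": joint angles; "joint_velocities": joint speeds; "tau": joint torques, N m; "tool_pos": TCP position; "tcp_rot": TCP orientation; "contact_force": force on the tool from outside, world axes, zero at the start; "moment": the same for the moment, N m; "gripper_width": finger opening in m; "grasp_force": force on a finger pad.
Only numpy, scipy, OpenCV 4.12 (cv2) and the standard library are available. Lean on these libraries where they do the work, as an engineer would, in place of code of your own. Each camera call takes 0.05 s, during which the arm holds its last target. There are 200 camera calls.

TASK

Lock the steel instrument box in its station. With the fingertips, gently push the peg on the slotted disc round until the slot lines up with the bar, then push the bar's upright end plate so that the bar goes through the disc and over the box's lid, fully home against its stop. Nothing is to be squeezed or picked up: leave the box and the small things round the station where they are.

Things in the scene. Friction and masses are not known exactly. Their poses are not given: they have to be found in the camera images.
- lock: Lock station, fixed, in one line: grey block (222x56 mm) with the bar between rails (x -173 to -39 mm, top z 61), slotted disc, keeper bridge (x +41, 34 wide, top z 72), nest plate with the steel box. Origin: on the table below the disc's axis. +x: the way the bar is pushed (roughly to the robot's left, up to 0.5 rad off), z up. Its mm are given as station x, y, z below.
- disc (a joint): Angle of the steel disc (66 mm across, top z 66 mm), rad, anticlockwise from above. Open slot, 20 mm wide, across it. Slot along the bar at 0 or, just as good, 3.14; starts 0.6 to 2.54, where it blocks the bar. Stops at -0.5 and 3.64. Stiff (3 N at the peg; over 30 N is forcing it), stays where left. The bar's tapered nose enters if within about 0.1 rad, and draws the slot into line.
- peg_mid (a point): Axis of the round upright peg, 12 mm diameter, on the disc, 22 mm from the disc's axis, square to the slot: in the station frame it lies at angle disc + 1.57 rad from +x, so at the start on the bar's side. It rises from z 66 to z 94 mm; this point is at z 80 mm.
- bar (a joint): Travel of the steel bar along station +x, m: 0 drawn back, 0.131 fully home at its stop; starts 0 to 0.014. 14 mm wide, z 51 to 63 mm, tapered nose; at 0 the nose is at x -52 mm, 19 mm short of the disc. About 2 N of friction (over 50 N is forcing it); stays where left.
- push_face (a point): Centre of the rear (push) face of the bar's upright end plate; the face looks along station -x. Plate 40 mm wide, 8 thick, z 63 to 97 mm; this point at z 82 mm, y 0, x = -178 mm + bar; fully home x = -47 mm. Free air behind it above z 45 mm.
- instrument_box: The shut steel instrument box to be locked, loose, 109 x 188 x 42 mm, standing in the station's nest on a 6 mm plate, its lift tab toward the disc; the lid's top is 3 mm under the bar. Origin: centre of the underside. It must stay there.
- gallipot: Bystander: small steel bowl, 79 mm across, 40 mm high, on the table. Origin: centre of the underside.
- strip_box: Bystander: small white and green carton, 60 x 88 x 30 mm, beside the disc. Origin: centre of the underside.
- blade_box: Bystander: small blue carton, 70 x 70 x 34 mm, beside the bar. Origin: centre of the underside.
- forceps: Bystander: ring-handled steel clamp lying flat, 56 x 110 x 7 mm, on the robot's side of the disc. Origin: centre of the underside.
- marker: Bystander: white marker pen with a dark cap, 18 x 130 x 19 mm, lying on the table to the left. Origin: centre of the underside.

How it is judged:
On the way, in this order (a step that is already met when the one before it is completed fails the run):
1. the slot is turned into line with the bar, the bar still outside the disc ((value of joint disc between -0.25 and 0.25 rad or value of joint disc between 2.8916 and 3.3916 rad) and value of joint bar below 0.035 m), for 0.1 s.
2. the bar is pushed through the slot, fully home (value of joint bar above 0.124 m), for 0.2 s.
At the end, for the whole second after the job is handed in: The bar is home (joint bar above 0.124 of 0.131 m) and at rest, through the slot of the disc (within 0.2 rad of 0 or 3.14), over the lid of the box; the box has moved less than 15 mm and each bystander less than 20 mm (value of joint bar above 0.124 m and velocity of joint bar below 0.01 m/s and (value of joint disc between -0.2 and 0.2 rad or value of joint disc between 2.9416 and 3.3416 rad) and velocity of joint disc below 0.05 rad/s and distance of instrument_box from where it was at the start of the episode below 0.015 m and distance of each of gallipot, strip_box, blade_box, forceps, marker from where it was at the start of the episode below 0.02 m); the robot touches nothing.
It fails at once if the instrument box is lifted or shifted (more than 15 mm) (distance of instrument_box from where it was at the start of the episode above 0.015 m).
It fails at once if a bystander is picked up, carried or knocked away (more than 20 mm) (distance of any of gallipot, strip_box, blade_box, forceps, marker from where it was at the start of the episode above 0.02 m).
It fails at once if the disc's peg or the bar's end plate is squeezed hard between the fingers or forced (contact force between the fingers and disc above 30 N or contact force between the fingers and bar above 50 N).
It also fails if it takes over 51 s, if anything falls off the work surface, if the arm or the gripper's body presses on something with over 40 N, if the wrist force passes 120 N, or if a joint passes its speed limit or range.

## Working session

There is one attempt and no reset: what is moved stays moved. The work goes in short steps, each a Python script; the robot and the scene stay as the last script left them, time stands still between calls to the robot, and variables do not carry over. Pictures are saved under pics/ and viewed, at most 13 in all, crops included, and the job is handed in when it is done.

```bash
mkdir -p pics; ls; python3 - <<'E'
from cell import manip,cams
import cv2,numpy as np
for n in("top","side"):
    c=cams.capture(n); cv2.imwrite(f"pics/{n}0.png",c["image"]); np.savez(f"{n}0.npz",**c); print(n,c["position"],c["orientation"],c["intrinsics"].tolist())
s=manip.state();print(s["clock"],s["tool_pos"],s["tcp_rot"],s["gripper_width"])
E
```

```text
pics
top [0.49339716 0.07508417 0.9873069 ] [-2.21204728  2.15202949 -0.12783676] [[393.0624508317808, 0.0, 272.22641294116585], [0.0, 393.0624508317808, 201.58508332198716], [0.0, 0.0, 1.0]]
side [0.64643338 1.23437078 0.99244728] [-0.05954453 -2.8118174   1.38241552] [[508.7579935282664, 0.0, 281.67875926979167], [0.0, 508.7579935282664, 208.54105249554416], [0.0, 0.0, 1.0]]
0.1 [ 0.26060815 -0.62192606  0.20663535] [-3.07807132e+00 -6.18794610e-01  5.24565457e-04] 0.08786291116518183
```

View pics/top0.png

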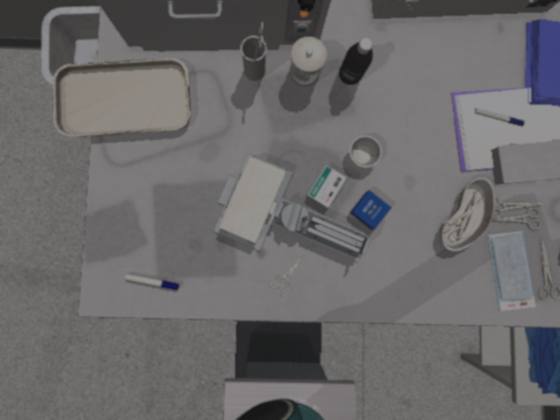

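View pics/side0.png

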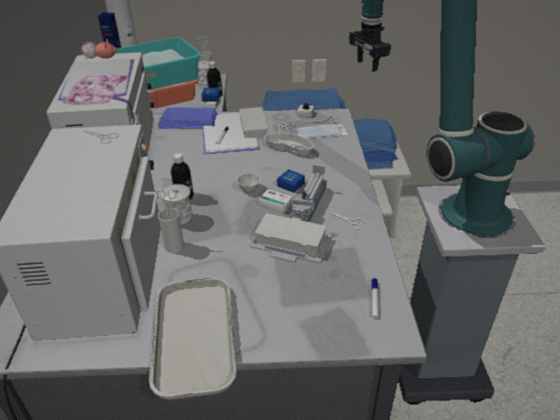

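```bash
cat > h.py <<'E'
import numpy as np,cv2
from scipy.spatial.transform import Rotation as R
def cloud(c):
    K=c["intrinsics"];z=c["z_map"].astype(float);v,u=np.indices(z.shape)
    p=np.stack([(u-K[0,2])/K[0,0]*z,(v-K[1,2])/K[1,1]*z,z],-1)
    return p@R.from_rotvec(c["orientation"]).as_matrix().T+c["position"]
def proj(c,P):
    K=c["intrinsics"];q=(np.atleast_2d(P)-c["position"])@R.from_rotvec(c["orientation"]).as_matrix()
    return q[:,:2]/q[:,2:]*[K[0,0],K[1,1]]+[K[0,2],K[1,2]]
def crop(c,u0,v0,u1,v1,k,fn):
    im=np.clip(c["image"][v0:v1,u0:u1].astype(float)*1.6,0,255).astype(np.uint8)
    cv2.imwrite(fn,cv2.resize(im,None,fx=k,fy=k,interpolation=cv2.INTER_CUBIC))
E
python3 - <<'E'
from h import *
t=dict(np.load("top0.npz"));s=dict(np.load("side0.npz"))
crop(t,210,150,400,290,4,"pics/t1.png"); crop(s,230,150,380,270,5,"pics/s1.png")
for n,c,b in(("t",t,(slice(150,290),slice(210,400))),("s",s,(slice(150,270),slice(230,380)))):
    P=cloud(c);Q=P[b].reshape(-1,3)
    print(n,"table z",np.median(Q[:,2][abs(Q[:,2])<.015]))
    h=np.histogram(Q[:,2],np.arange(-.01,.11,.004));print(h[0])
    for lo,hi in((.058,.069),(.07,.1)):
        q=Q[(Q[:,2]>lo)&(Q[:,2]<hi)];print(lo,len(q),q.min(0),q.max(0))
        if lo>.065:print(np.round(q[::max(1,len(q)//40)]*1000).astype(int).tolist())
E
```

```text
t table z 0.0007124976348352741
[    2  1409 12284  4056  1187   100    59   131    58   384   836   767
   393   222  2507   784    42   341   512   247    46    16    11     7
    10    20    54    17     0]
0.058 1076 [ 0.46741794 -0.16219887  0.05801405] [0.58024205 0.04908091 0.06898827]
0.07 179 [ 0.46594085 -0.16696467  0.07014881] [0.57911207 0.04952754 0.09961864]
[[579, 39, 74], [577, 36, 71], [572, 41, 72], [569, 41, 73], [567, 41, 74], [565, 41, 75], [562, 41, 73], [560, 40, 72], [558, 43, 72], [555, 43, 72], [550, 50, 72], [548, 45, 75], [546, -14, 93], [547, -23, 92], [544, -19, 92], [542, -14, 94], [542, -23, 94], [540, -18, 95], [538, -20, 84], [503, -162, 91], [500, -160, 80], [500, -165, 96], [498, -159, 99], [496, -158, 76], [496, -162, 96], [493, -158, 79], [494, -163, 95], [491, -157, 90], [491, -164, 100], [489, -157, 98], [486, -155, 80], [487, -160, 98], [484, -153, 96], [481, -153, 71], [482, -158, 97], [480, -152, 93], [480, -160, 97], [478, -153, 97], [475, -150, 80], [475, -156, 96], [473, -149, 94], [473, -158, 97], [471, -151, 96], [468, -149, 88], [469,
[... 406 characters left out ...]
92], [491, -157, 93], [481, -160, 91], [473, -151, 96], [498, -159, 88], [489, -150, 93], [478, -158, 88], [470, -144, 97], [501, -160, 84], [492, -151, 89], [482, -149, 90], [472, -154, 87], [503, -164, 78], [494, -159, 80], [485, -155, 83], [476, -147, 88], [466, -147, 87], [497, -157, 78], [488, -152, 81], [479, -150, 81], [470, -143, 86], [500, -158, 73], [487, -159, 72], [479, -146, 80], [469, -145, 81], [494, -152, 73], [484, -155, 71], [475, -153, 72], [482, -149, 71], [546, -25, 90], [547, -15, 93], [537, -19, 90], [541, -15, 89], [543, -17, 84], [547, -12, 84], [537, -17, 80], [541, -10, 81], [544, -11, 77], [546, -15, 70], [544, -7, 72], [565, 43, 73], [551, 50, 74], [548, 49, 70]]
```

View pics/t1.png

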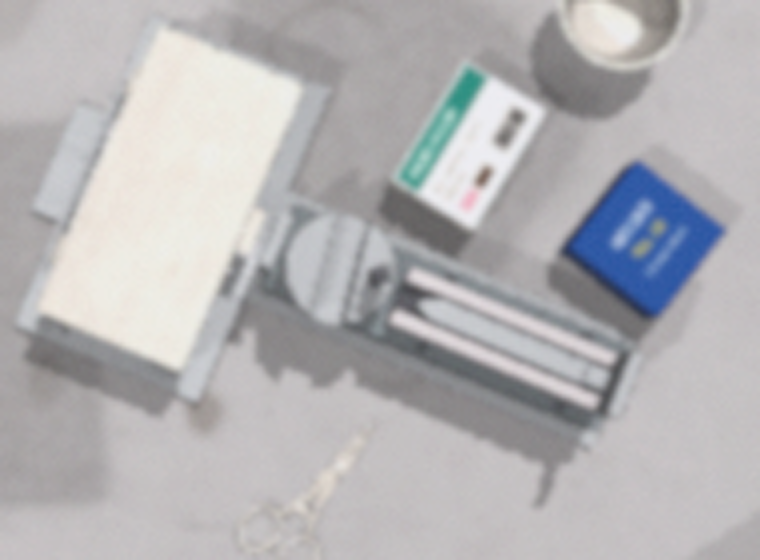

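View pics/s1.png

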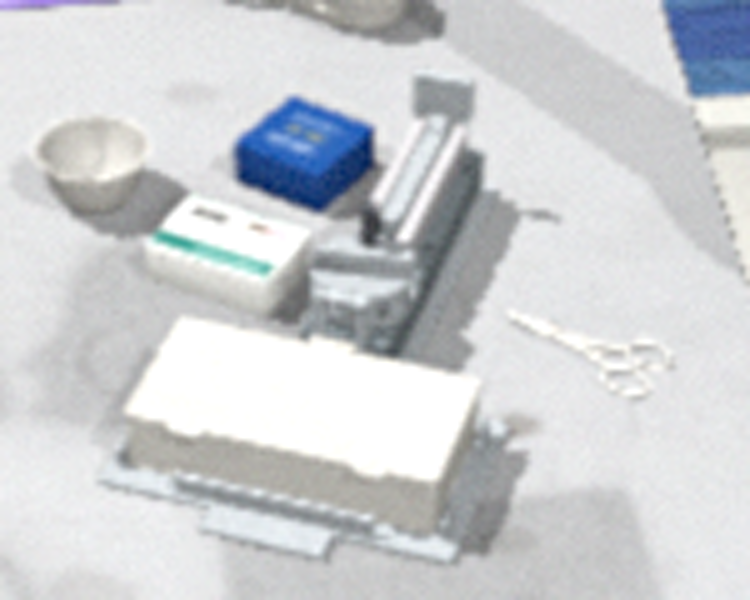

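```bash
python3 - <<'E'
from h import *
t=dict(np.load("top0.npz"));s=dict(np.load("side0.npz"))
D={}
for n,c,b in(("t",t,(slice(150,290),slice(210,400))),("s",s,(slice(150,270),slice(230,380)))):
    Q=cloud(c)[b].reshape(-1,3); Q[:,2]-= .0007 if n=="t" else -.0018
    z=Q[:,2]
    lid=Q[(z>.042)&(z<.054)&(Q[:,1]>.055)]
    print(n,"lid",cv2.minAreaRect((lid[:,:2]*1000).astype(np.float32)))
    m=(z>.072)&(Q[:,1]<-.1);print(" plate",cv2.minAreaRect((Q[m,:2]*1000).astype(np.float32)),Q[m].mean(0), "top",Q[m&(z>.09)].mean(0))
    m=(z>.078)&(abs(Q[:,1]+.02)<.02);print(" peg",Q[m].mean(0),m.sum(),Q[m&(z>.087)].mean(0))
    m=(z>.066)&(Q[:,1]>.025);print(" bridge",cv2.minAreaRect((Q[m,:2]*1000).astype(np.float32)),Q[m].mean(0))
    m=(z>.057)&(z<.066)&(Q[:,1]<-.06);d=Q[m,:2]-Q[m,:2].mean(0);w=np.linalg.svd(d)[2][0] if 0 else np.linalg.eigh(d.T@d)[1][:,1]
    print(" rails",Q[m].mean(0),w,np.degrees(np.arctan2(*(w*np.sign(w[1]))[::-1])))
E
```

```text
t lid ((589.2423095703125, 102.05596923828125), (107.43514251708984, 187.81790161132812), 68.5345687866211)
 plate ((484.91217041015625, -158.22164916992188), (9.676218032836914, 39.04386520385742), 66.47020721435547) [ 0.48492585 -0.15660595  0.09082778] top [ 0.48471648 -0.15765313  0.096031  ]
 peg [ 0.54347641 -0.0180271   0.09168638] 25 [ 0.54393682 -0.01821784  0.09306723]
 bridge ((531.2459106445312, 42.5960578918457), (30.406824111938477, 95.01280212402344), 67.10445404052734) [0.52172151 0.05920993 0.60163683]
 rails [ 0.50563904 -0.10699437  0.06153346] [0.39538994 0.91851336] 66.70970397139048
s lid ((588.366455078125, 105.0458984375), (107.06361389160156, 188.4395751953125), 67.63934326171875)
 plate ((485.0553283691406, -155.3584442138672), (13.368230819702148, 42.999366760253906), 68.67869567871094) [ 0.48448213 -0.15418668  0.08560644] top [ 0.4843416  -0.15501373  0.09371633]
 peg [ 0.54254888 -0.01474158  0.08772662] 25 [ 0.54207869 -0.01623512  0.09153497]
 bridge ((611.018798828125, 628.7197265625), (1212.3179931640625, 50.53759765625), 84.26643371582031) [0.61226385 0.77563649 0.63917521]
 rails [ 0.50351524 -0.10790492  0.06121035] [0.36489531 0.93104856] 68.59886025440403
```

```bash
python3 - <<'E'
from h import *
from scipy.ndimage import map_coordinates as mc
t=dict(np.load("top0.npz"));s=dict(np.load("side0.npz"))
a=np.radians(67.8);e=np.array([np.cos(a),np.sin(a)]);n=np.array([-e[1],e[0]])
K=t["intrinsics"]
# seed: ray of disc centre pixel at z=.066
r=R.from_rotvec(t["orientation"]).as_matrix()@[(295.2-K[0,2])/K[0,0],(217.2-K[1,2])/K[1,1],1]
seed=(t["position"]+r*(.0667-t["position"][2])/r[2])[:2];print("seed",seed)
g=cv2.GaussianBlur(cv2.cvtColor(t["image"],cv2.COLOR_BGR2GRAY).astype(float),(0,0),.8)
th=np.radians(np.arange(0,360,5))
def ring(c0,rad): 
    P=np.c_[c0[0]+rad*np.cos(th),c0[1]+rad*np.sin(th),np.full(len(th),.0667)];q=proj(t,P);return mc(g,[q[:,1],q[:,0]],order=1)
best=max(((np.clip(ring(c,.030)-ring(c,.036),-5,25).sum(),*c) for dx in np.arange(-8,8.1,.5) for dy in np.arange(-8,8.1,.5) for c in [seed+np.array([dx,dy])/1000]))
o=np.array(best[1:]);print("fit",best)
S=lambda p:((np.array(p)-o)@e*1000,(np.array(p)-o)@n*1000)
for k,p in dict(plate_t=(.4849,-.158),plate_s=(.4848,-.155),peg_t=(.544,-.0182),peg_s=(.5425,-.0155),lid_t=(.5892,.102),lid_s=(.5884,.105),rails=(.5056,-.107)).items():print(k,S(p))
im=cv2.resize(np.clip(t["image"]*1.6,0,255).astype(np.uint8)[150:290,210:400],None,fx=4,fy=4,interpolation=cv2.INTER_CUBIC)
def line(pts,col):
    P=[np.r_[o+e*x/1000+n*y/1000,z/1000+.0007] for x,y,z in pts];q=((proj(t,P)-[210,150]+.5)*4).astype(int);cv2.polylines(im,[q.reshape(-1,1,2)],False,col,1)
line([(33*np.cos(b),33*np.sin(b),66) for b in np.r_[th,0]],(0,0,255))
line([(-173,-28,45),(49,-28,45),(49,28,45),(-173,28,45),(-173,-28,45)],(0,255,0))
line([(-180,0,63),(140,0,63)],(255,0,0))
cv2.imwrite("pics/ov.png",im)
E
```

```text
seed [0.54692918 0.00182789]
fit (np.float64(1332.6614805173072), np.float64(0.5479291797166035), np.float64(0.002827894523604018))
plate_t (np.float64(-172.72081161297345), np.float64(-2.4104747248500784))
plate_s (np.float64(-169.9809839372253), np.float64(-1.184365305913683))
peg_t (np.float64(-20.95371335556475), np.float64(-4.307284289899078))
peg_s (np.float64(-19.020623956805483), np.float64(-1.8983082882741715))
lid_t (np.float64(107.4143345027913), np.float64(-0.7401721477309844))
lid_s (np.float64(109.88967362776654), np.float64(1.1340466805723273))
rails (np.float64(-117.6801075005214), np.float64(-2.3061157026751795))
```

View pics/ov.png

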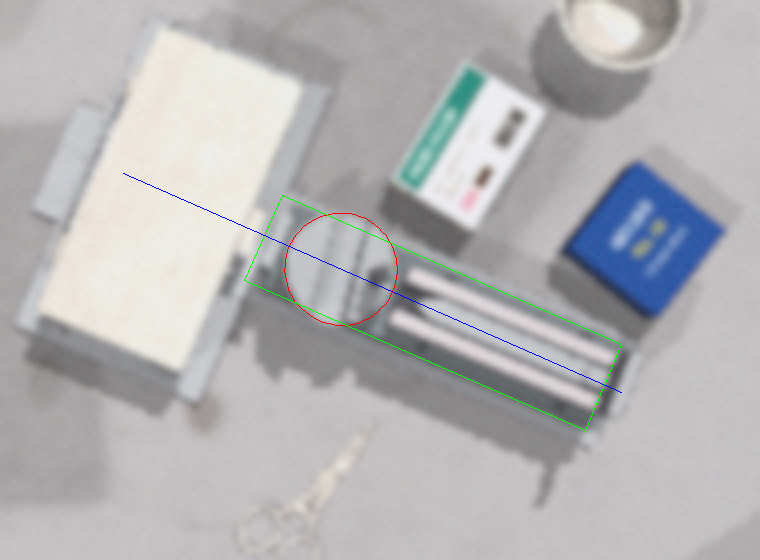

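```bash
cat >> h.py <<'E'
A=np.radians(67.6);e=np.array([np.cos(A),np.sin(A)]);n=np.array([-e[1],e[0]])
o=np.array([.5479,.0028])-.0012*n
def W(x,y,z): return np.r_[o+(e*x+n*y)/1000,z/1000]      # station mm -> world
def rot(psi):  # tool down, closing line at station angle psi
    p=psi+A;y=np.array([np.cos(p),np.sin(p),0]);z=np.array([0,0,-1.])
    return R.from_matrix(np.c_[np.cross(y,z),y,z]).as_rotvec()
def S(p): d=np.array(p[:2])-o;return np.round([d@e*1000,d@n*1000,p[2]*1000],1)
def arc(phi,gap): # pusher pose behind the peg, clockwise push
    t=np.array([np.sin(phi),-np.cos(phi)]);return 22*np.array([np.cos(phi),np.sin(phi)])-t*(15+gap)
E
python3 - <<'E'
from h import *
from cell import manip
manip.set_gripper(0,5)
ph=np.pi; r=rot(ph-np.pi)
p=arc(ph,14)
manip.move_pose(W(*p,180),r)
manip.move_linear(W(*p,100),rate=.12); s=manip.state();print(S(s["tool_pos"]),s["contact_force"],s["clock"],s["gripper_width"],s["joint_pos"])
manip.move_linear(W(*p,77),rate=.06)
f0=manip.state()["contact_force"];print(f0)
for g in np.arange(12,-8,-1.5):
    manip.move_linear(W(*arc(ph,g),77),rate=.03)
    s=manip.state();f=s["contact_force"]-f0
    if np.linalg.norm(f[:2])>1.2: break
print(g,S(s["tool_pos"]),f,s["clock"])
E
```

```text
[-21.9 -29.6 100.6] [0.26336497 0.35003144 0.36993978] 4.5917 0.0005916513744441029 [-9.51445592e-02  1.55174609e-01  1.94240944e+00 -1.25299818e-05
  1.04299947e+00 -1.27479521e+00]
[ 0.57978245 -0.03891522 -0.5734122 ]
12.0 [-21.9 -27.1  77.3] [-0.75777734 -1.06507752  0.34794735] 5.375
```

```bash
python3 - <<'E'
from h import *
from cell import manip
ph=np.pi
for g in np.arange(10.5,-8,-1.5):
    manip.move_linear(W(*arc(ph,g),77),rate=.03)
    fs=[]
    for _ in range(3): manip.dwell(.03); fs.append(manip.state()["contact_force"])
    f=np.mean(fs,0); print(g,S(manip.state()["tool_pos"]),np.round([f[:2]@e,f[:2]@n,f[2]],1))
    if f[:2]@n<-1.8: break
print(manip.state()["clock"])
E
```

```text
10.5 [-22.  -25.6  77.1] [ 0.1  0.2 -0.3]
9.0 [-22. -24.  77.] [0.1 0.5 0.2]
7.5 [-22.  -22.5  77. ] [-0.4 -0.   0.1]
6.0 [-22. -21.  77.] [-0.1 -0.3 -0.6]
4.5 [-22.  -19.5  77. ] [-0.5  0.3 -0.1]
3.0 [-22. -18.  77.] [-0.6 -0.  -0.1]
1.5 [-22.  -16.5  77. ] [ 0.3 -0.3  0.1]
0.0 [-22. -15.  77.] [ 0.4  0.1 -0. ]
-1.5 [-22.  -13.5  77. ] [-0.3 -0.1 -0.3]
-3.0 [-22. -12.  77.] [-0.1 -0.2 -0.1]
-4.5 [-22.  -10.5  77. ] [-0.1  0.3 -0.1]
-6.0 [-22.  -9.  77.] [-0.3  0.4  0.5]
-7.5 [-22.   -7.5  77. ] [-0.1  0.1 -0.4]
9.925
```

```bash
python3 - <<'E'
from h import *
from cell import cams
c=cams.capture("side");crop(c,270,150,345,240,6,"pics/s2.png")
K=cloud(c)[150:240,270:345].reshape(-1,3);K[:,2]+=.0018
for lo,hi in((.074,.08),(.08,.088),(.088,.097),(.1,.11)):
    q=np.array([S(p) for p in K if lo<p[2]<hi]);q=q[(abs(q[:,0])<60)&(abs(q[:,1])<50)];print(lo,q[:,:2].min(0),q[:,:2].max(0),len(q),q[::max(1,len(q)//25),:2].astype(int).tolist())
E
```

```text
0.074 [-23.1  -5.2] [-12.9   3.3] 8 [[-19, -5], [-21, 0], [-23, 3], [-15, -3], [-17, -1], [-15, 2], [-12, 0], [-16, 2]]
0.08 [-23.3  -6.2] [-12.2   3.2] 9 [[-22, -6], [-20, -5], [-19, -2], [-18, 1], [-18, -4], [-17, -1], [-18, 1], [-23, 3], [-12, 0]]
0.088 [-26.9  -7.8] [-13.2   5.8] 11 [[-26, -7], [-22, -3], [-25, 0], [-23, -6], [-19, -2], [-20, 0], [-25, 2], [-13, 0], [-16, 2], [-19, 4], [-14, 5]]
0.1 [-10.6 -12.2] [-10.6 -12.2] 1 [[-10, -12]]
```

View pics/s2.png

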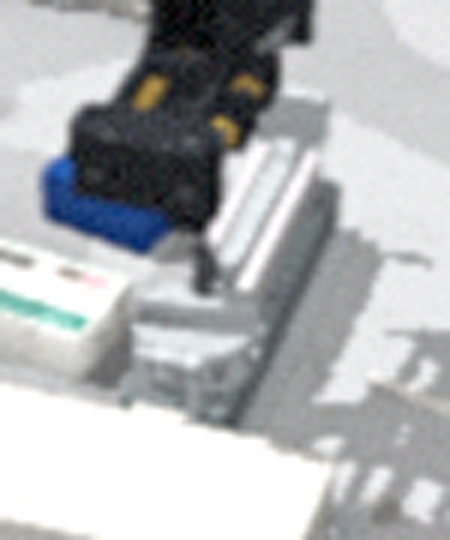

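```bash
python3 - <<'E'
from h import *
from cell import manip,cams
ph=np.pi
for g in np.arange(-9,-18,-1.5):
    manip.move_linear(W(*arc(ph,g),77),rate=.03)
    fs=[]
    for _ in range(3): manip.dwell(.03); fs.append(manip.state()["contact_force"])
    f=np.mean(fs,0); print(g,S(manip.state()["tool_pos"]),np.round([f[:2]@e,f[:2]@n,f[2]],1))
    if f[:2]@n<-1.8: break
print(manip.state()["clock"])
c=cams.capture("side");print((proj(c,manip.state()["tool_pos"])-[270,150])*6)
E
```

```text
-9.0 [-22.  -6.  77.] [-0.1 -0.1  0.7]
-10.5 [-22.   -4.5  77. ] [-0.2  0.1  0.3]
-12.0 [-22.  -3.  77.] [ 0.4 -0.1 -0.3]
-13.5 [-22.   -1.5  77. ] [ 0.7  0.  -0.2]
-15.0 [-22.   0.  77.] [-0.3  0.  -0.1]
-16.5 [-22.    1.5  77. ] [0.  0.3 0.1]
12.075
[[205.99031819 268.19345622]]
```

```bash
python3 - <<'E'
from h import *
from cell import cams
c=cams.capture("side");crop(c,270,150,345,240,6,"pics/s3.png")
t=cams.capture("top");crop(t,260,180,340,240,6,"pics/t3.png")
a,b=cv2.imread("pics/s3.png"),cv2.imread("pics/t3.png")
b=cv2.copyMakeBorder(b[:, :350],0,a.shape[0]-b.shape[0],0,0,cv2.BORDER_CONSTANT)
cv2.imwrite("pics/m3.png",np.hstack([a,b]))
E
```

```text
(no output)
```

View pics/m3.png

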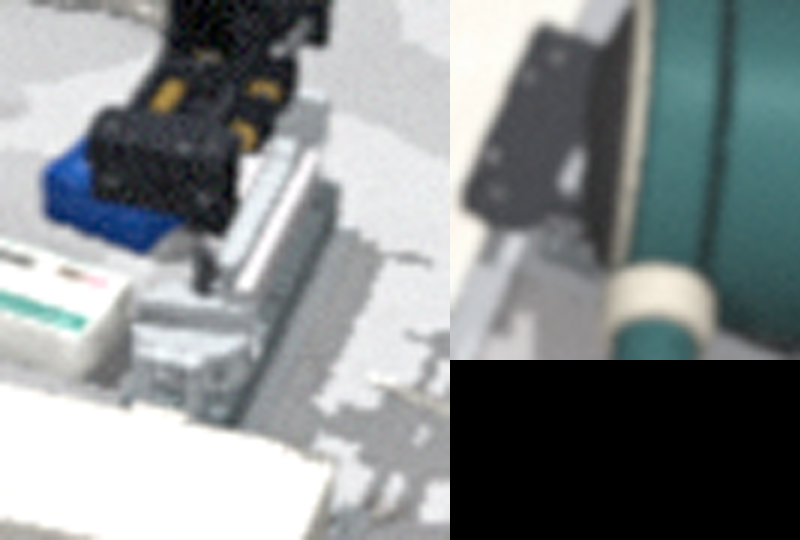

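```bash
cat >> h.py <<'E'
def peg(c,dz=.0018):
    K=cloud(c).reshape(-1,3);K[:,2]+=dz
    K=K[(K[:,2]>.074)&(K[:,2]<.096)&(np.linalg.norm(K[:,:2]-o,axis=1)<.036)]
    q=np.array([S(p) for p in K]);return q
E
python3 - <<'E'
from h import *
from cell import manip,cams
s0=dict(np.load("side0.npz"));print("start",np.median(peg(s0),0),peg(s0).min(0),peg(s0).max(0))
manip.move_linear(W(-22,-10,77),rate=.1);manip.move_linear(W(-22,-10,220),rate=.2)
c=cams.capture("side");np.savez("side3.npz",**c)
q=peg(c);print(np.median(q,0),q.min(0),q.max(0),len(q),manip.state()["clock"])
crop(c,270,150,345,240,6,"pics/s4.png");crop(s0,270,150,345,240,6,"pics/s5.png")
cv2.imwrite("pics/m4.png",np.hstack([cv2.imread("pics/s4.png")[:,:399],cv2.imread("pics/s5.png")[:,:399]]))
E
```

```text
start [-17.9  -0.1  86.5] [-30.2  -7.6  74. ] [-10.8   4.7  94.9]
[-17.75  -0.8   88.35] [-25.9  -7.5  75.1] [-11.7   4.3  95.5] 26 13.4083
```

View pics/m4.png

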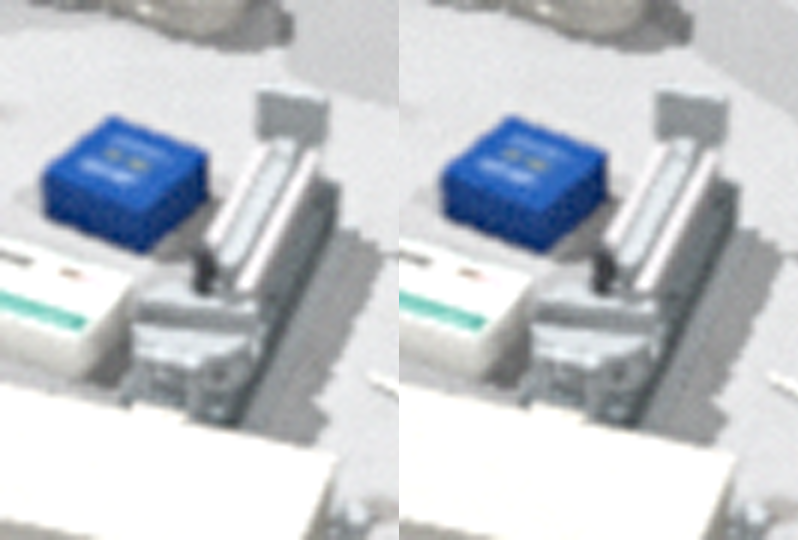

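```bash
python3 - <<'E'
from h import *
from cell import manip
s0=dict(np.load("side0.npz"));s3=dict(np.load("side3.npz"))
st=manip.state();print(st["tool_pos"],st["gripper_width"],st["joint_pos"])
for c,tp,rv in((s0,[.2606,-.6219,.2066],[-3.078,-.6188,0]),(s3,st["tool_pos"],st["tcp_rot"])):
    print("proj",proj(c,np.array(tp)))
    Q=(cloud(c).reshape(-1,3)-tp)@R.from_rotvec(rv).as_matrix()*1000
    Q=Q[(abs(Q[:,0])<110)&(abs(Q[:,1])<110)&(Q[:,2]<40)&(Q[:,2]>-140)]
    for a in range(-140,40,12):
        q=Q[(Q[:,2]>=a)&(Q[:,2]<a+12)]
        if len(q):print(a,len(q),q[:,:2].min(0).astype(int),q[:,:2].max(0).astype(int))
u,v=proj(s3,st["tool_pos"])[0].astype(int)
crop(s3,u-50,v-60,u+50,v+30,6,"pics/g.png")
E
```

```text
[ 0.54854987 -0.02166807  0.21800876] -1.9518048299414434e-05 [-8.48383584e-02  2.14692318e-02  1.86015087e+00 -2.22545377e-05
  1.26325673e+00 -1.26475232e+00]
proj [[365.75208426  72.88133183]]
-140 241 [ -37 -104] [37 92]
-128 107 [-34 -99] [39 81]
-116 131 [-34 -92] [38 90]
-104 91 [-35 -93] [37 88]
-92 17 [ -9 -82] [25 79]
-80 45 [ -9 -68] [13 59]
-68 39 [ -9 -67] [15 62]
-56 37 [ -9 -69] [16 55]
-44 38 [ -9 -62] [17 55]
-32 11 [ -9 -56] [13 65]
proj [[301.85721373 154.4714891 ]]
-140 437 [-33 -93] [36 99]
-128 195 [-35 -89] [35 98]
-116 197 [-35 -86] [36 92]
-104 124 [-32 -85] [36 93]
-92 1 [ 29 -83] [ 29 -83]
-80 2 [ 9 -5] [ 9 -4]
-68 10 [  7 -16] [12  0]
-56 23 [-10 -14] [11 21]
-44 30 [ -7 -16] [11 20]
-32 6 [ -5 -10] [ 9 10]
```

View pics/g.png

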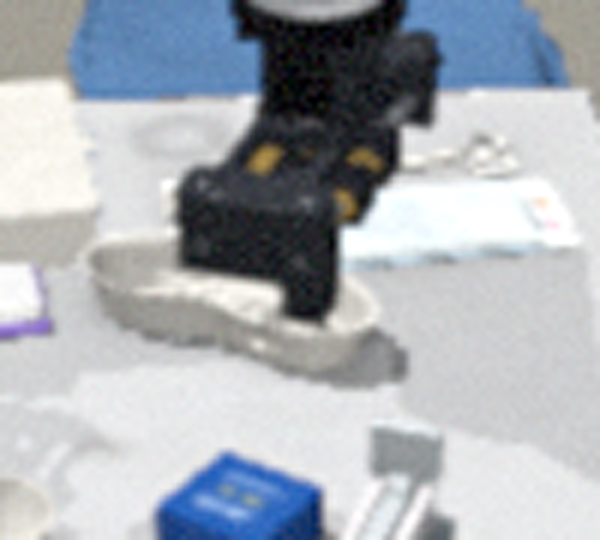

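```bash
python3 - <<'E'
from h import *
from cell import manip
Z=54
ph=np.pi;p=arc(ph,12)
manip.move_linear(W(*p,130),rate=.25);manip.move_linear(W(*p,80),rate=.12);manip.move_linear(W(*p,Z),rate=.06)
def F():
    f=np.mean([manip.state()["contact_force"] for _ in range(1)],0);return np.round([f[:2]@e,f[:2]@n,f[2]],1)
print(S(manip.state()["tool_pos"]),F(),manip.state()["clock"])
for g in (6,3,1,-1,-3):
    manip.move_linear(W(*arc(ph,g),Z),rate=.03); print(g,S(manip.state()["tool_pos"]),F())
for d in (174,168,162,156,150):
    ph=np.radians(d);manip.move_linear(W(*arc(ph,0),Z),rate=.03,rot=rot(ph-np.pi));print(d,S(manip.state()["tool_pos"]),F(),manip.state()["clock"])
E
```

```text
[-22.1 -26.6  53.4] [-0.7 -0.6 -0.8] 15.075
6 [-21.9 -20.9  54.3] [ 0.3 -0.4 -0.1]
3 [-22.  -18.   54.2] [-0.2 -0.4 -0.2]
1 [-22.2 -16.7  54.2] [-1.8 -3.4 -1. ]
-1 [-22.5 -14.7  54.3] [-3.  -3.3 -0. ]
-3 [-22.2 -12.4  54.3] [-2.6 -4.   0. ]
174 [-23.1 -12.4  54.1] [-0.8 -1.4  1.8] 16.6833
168 [-24.3 -10.1  54.1] [-0.2 -2.   0.8] 16.9417
162 [-25.3  -7.4  54.1] [ 0.8 -2.3  0.8] 17.2
156 [-26.1  -4.8  54.1] [-0.4 -2.1  0.3] 17.4583
150 [-26.5  -1.9  54. ] [-0.5 -1.8  1.3] 17.7167
```

```bash
python3 - <<'E'
from h import *
from cell import manip,cams
Z=54
for d in range(144,89,-6):
    ph=np.radians(d);manip.move_linear(W(*arc(ph,0),Z),rate=.03,rot=rot(ph-np.pi))
    f=manip.state()["contact_force"]
    if np.linalg.norm(f)>12: print("force");break
print(d,S(manip.state()["tool_pos"]),np.round(f,1),manip.state()["clock"])
manip.move_linear(W(-28,22,Z),rate=.06)
manip.move_linear(W(-28,22,110),rate=.15)
manip.move_linear(W(-160,0,140),rate=.25)
c=cams.capture("side");np.savez("side4.npz",**c);q=peg(c);print(np.median(q,0),q.min(0),q.max(0),len(q))
t=cams.capture("top");q=peg(t,-.0007);print(q[::3].tolist(),len(q))
crop(c,270,150,345,240,6,"pics/s6.png");crop(t,270,190,330,240,8,"pics/t6.png")
a,b=cv2.imread("pics/s6.png")[:,:399],cv2.imread("pics/t6.png")
cv2.imwrite("pics/m6.png",np.hstack([a,cv2.copyMakeBorder(b,0,a.shape[0]-b.shape[0],0,0,cv2.BORDER_CONSTANT)])[:, :800])
print(manip.state()["clock"])
E
```

```text
90 [-15.   22.2  53.9] [-1.4 -2.   0.2] 20.3
[ 5.2 24.  86.6] [-1.2 16.8 74.1] [10.  28.8 95.4] 23
[[2.5, 17.1, 95.2], [1.5, 19.1, 93.5], [4.6, 22.8, 89.6], [-1.4, 20.3, 94.7], [1.8, 24.2, 93.6], [-4.4, 21.5, 95.4], [-3.3, 24.4, 93.3], [-2.2, 27.3, 92.1]] 22
21.9917
```

View pics/m6.png

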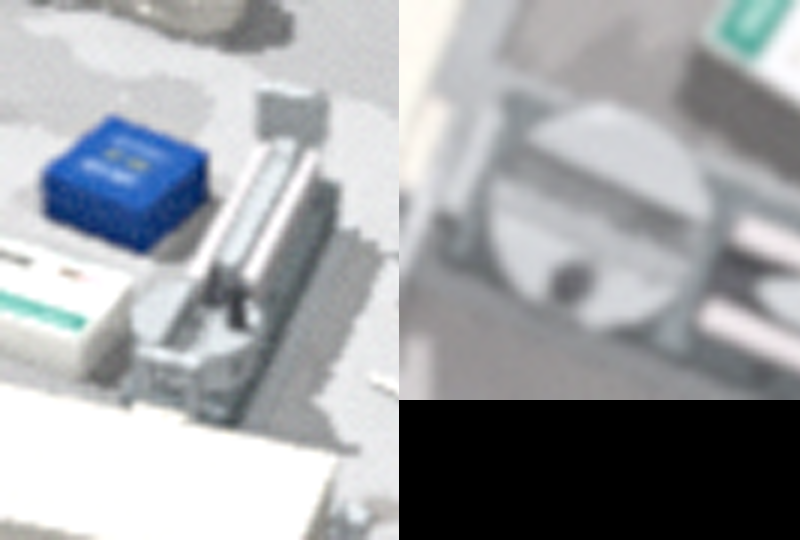

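```bash
python3 - <<'E'
from h import *
from cell import manip,cams
Z=53;r=rot(-np.pi/2)
def f(): return manip.state()["contact_force"][:2]@e
manip.move_linear(W(-207,0,140),rate=.2);manip.move_linear(W(-207,0,Z),rate=.15)
f0=f();print(f0,S(manip.state()["tool_pos"]),manip.state()["clock"])
log=[]
xs=list(range(-195,-63,6))+list(np.arange(-62,-50,1.))
for x in xs:
    manip.move_linear(W(x,0,Z),rate=.04); v=f();log.append((int(x),round(v,1)))
    if abs(v)>12: break
print(log,S(manip.state()["tool_pos"]),manip.state()["clock"])
E
```

```text
0.5327140425104844 [-206.6   -0.6   53.5] 23.1083
[(-195, np.float64(-0.2)), (-189, np.float64(0.4)), (-183, np.float64(0.3)), (-177, np.float64(-0.4)), (-171, np.float64(1.0)), (-165, np.float64(-0.4)), (-159, np.float64(-0.6)), (-153, np.float64(-0.4)), (-147, np.float64(-0.2)), (-141, np.float64(-0.3)), (-135, np.float64(-0.6)), (-129, np.float64(-0.1)), (-123, np.float64(0.1)), (-117, np.float64(0.1)), (-111, np.float64(-0.0)), (-105, np.float64(0.0)), (-99, np.float64(0.1)), (-93, np.float64(0.3)), (-87, np.float64(-0.6)), (-81, np.float64(-0.3)), (-75, np.float64(0.2)), (-69, np.float64(0.3)), (-62, np.float64(-0.6)), (-61, np.float64(-0.1)), (-60, np.float64(-1.0)), (-59, np.float64(-2.1)), (-58, np.float64(-1.5)), (-57, np.float64(-5.7)), (-56, np.float64(-9.1)), (-55, np.float64(-12.4))] [-57.8   0.   53. ] 31.9333
```

Stop felt at about x -58, as expected for home. I back off and check.

```bash
python3 - <<'E'
from h import *
from cell import manip,cams
manip.move_linear(W(-75,0,53),rate=.08);manip.move_linear(W(-100,0,160),rate=.2);manip.move_linear(W(-230,0,230),rate=.25)
c=cams.capture("side");t=cams.capture("top");print(manip.state()["clock"],manip.state()["contact_force"])
K=cloud(c).reshape(-1,3);K[:,2]+=.0018
q=np.array([S(p) for p in K if .072<p[2]<.1 and abs(p[0]-.53)<.1 and -.2<p[1]<.02]);q=q[(q[:,0]<-32)&(q[:,0]>-190)&(abs(q[:,1])<25)];print(np.median(q,0),len(q))
crop(c,255,150,345,240,6,"pics/s7.png");crop(t,262,180,322,240,6,"pics/t7.png")
a,b=cv2.imread("pics/s7.png")[:,:440],cv2.imread("pics/t7.png")
cv2.imwrite("pics/m7.png",np.hstack([a,cv2.copyMakeBorder(b,0,a.shape[0]-b.shape[0],0,0,cv2.BORDER_CONSTANT)]))
E
```

```text
33.875 [ 0.00235095 -0.4663385   0.41886565]
[-38.6   1.6  86.5] 100
```

View pics/m7.png

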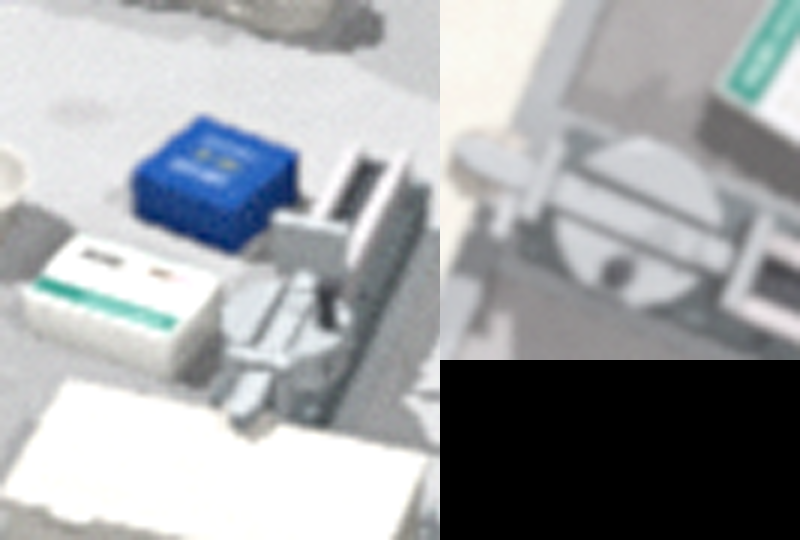

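The bar runs through the slot and the bridge and over the lid (nose at about (490,160) in the right view). The plate's front face is at x ≈ -39, which is fully home. The cartons have not moved.

```bash
python3 -c "
from cell import order
print(order.close_job())"
```

```text
the job is handed in; nothing more can be done
None
```

The job is handed in: the slot is lined up and the bar is fully home through the disc and over the box's lid, and the last pictures show the box and cartons unmoved; the hand-in returned no verdict.

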